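Sweep the offcuts from the work board into the scrap tray

ROBOT

A 6-joint arm with a two-finger parallel gripper is mounted at the origin on the work surface. World frame = base frame: x ahead of the robot, y to its left, z up, the work surface at z = 0. Lengths are in m, angles in rad, forces in N, time in s.
With the tool pointing down it reaches from about 0.225 to 0.875 m from the base axis. Payload 3.4 kg.
Tool frame: the origin (TCP) lies at the very end of the fingers, on their centre line; the grasp point (between the pads) lies 19 mm behind it; z points along the fingers, y is the line along which they close (so a half turn about z gives the same grasp; the last joint's range is limited). The gripper opens to 85 mm and grips with 20 to 120 N. Pads are 22 mm wide; open, the fingers measure 114 mm over their backs; the gripper's body (76 mm by 85 mm) begins 54 mm behind the grasp point. The pads swing forward as they close: fully open they stand 13 mm farther back than shut.
Start: joints at [-1.291, 0.276, 1.505, -0, 1.361, -0.121], TCP at [0.224, -0.529, 0.231] pointing down, gripper open.
Joint ranges: [-2.89, 2.89], [-0.75, 2.08], [0.22, 2.7], [-1.18, 4.32], [0.11, 2.71], [-2.7, 2.7]. Speed limits (rad/s): [2.57, 2.57, 3.14, 3.14, 3.14, 3.14].

INTERFACE

Orientations are given as a unit quaternion [x, y, z, w].
In Python, from rig import env gives the robot as it stands. The module is installed in compiled form; this text tells all that it offers.
- The arm moves only by the shell command python3 -m creep 'ROWS' [OPENING] [FORCE]. ROWS is JSON, a list of rows, each an object with "dp": the shift along the world's x, y, z as a fraction of full scale, a list of three; "angular": the turn, a rotation vector about the world's x, y, z as a fraction of full scale, a list of three. A call has 1 to 10 rows; each row shifts and turns the commanded pose from where the row before left it; what a row does not reach is not made up. Full scale, the value 1, is 0.15 m for a shift and 90 degrees for a turn. A row lasts 1/8 s, in which the tool goes at most 62.5 mm and 10.7 degrees, less where a joint would pass 70% of its speed; a pose out of reach is approached as far as the arm can. A call with a number of a shift or a turn outside -1 to 1 is refused whole. A call with a gripper value outside its range is refused whole. OPENING is the gripper command: -1 is shut, 1 is fully open, values between are in proportion, set as the call begins (- or left out, the last holds). The fingers move at their own pace and stop on an object; FORCE is the grip in N (left out, the last holds). Time passes only in rows, so rows that do not move let the fingers close. It gives the time, the measured TCP pose, the force, the opening and the grip force at its end, in the units of the state.
- env.read_state(): the state, without advancing time (a new reading comes with each control period).
- env.read_camera(name): name is "side" or "top" or "wrist"; returns the picture (384x512x3 uint8, red, green, blue); there is no depth.
- env.get_calibration(name): a dict with "mtx" (3x3 intrinsics, pixels), "cam_to_world" (4x4, takes a point from camera to world coordinates). Camera axes: x right, y down, z forward; pixel columns grow to the right and rows downward; lengths in m; the calibration is good to about 2 mm. A picture is of the moment at which its call begins: read the wrist's pose just before it. get_calibration takes no time and is no camera call; for the wrist camera it gives the pose at the moment of the call.
- env.job_done(): hands the job in; it is judged then, once.
The state is a dict: "time_s": time; "joint_pos": joint angles; "qd": joint speeds; "tau": joint torques, N m; "eef_pos": TCP position; "orientation": TCP orientation; "force": force on the tool from outside, world axes, zero at the start; "moment": the same for the moment, N m; "opening": finger opening in m; "grasp_force": force on a finger pad.
Only numpy, scipy, OpenCV 4.12 (cv2) and the standard library are available. Lean on these libraries where they do the work, as an engineer would, in place of code of your own. Each camera call takes 0.05 s, during which the arm holds its last target. There are 200 camera calls.

TASK

Clear the work board: sweep the four wood offcuts (block, stub, wedge and round) along it and off its side into the empty scrap tray, pushing them with the fingers and not picking any of them up. Leave the plane, the spool clamp, the finished bridge and everything else where they are.

Things in the scene. Friction and masses are not known exactly. Their poses are not given: they have to be found in the camera images.
- board: raised work board, plywood faced with brown cork, 280 mm (its x) by 340 mm (its y), fixed, flat top 60 mm above the bench; origin under its centre at bench level; stop strip 14 mm wide, 12 mm high along its far edge (+x); short sides (y = -170 and +170 mm) open, a tray close against each. Tools and bridge stand within 35 mm of its line x = 0; offcuts lie in the strips either side, centred 70 to 92 mm from it
- scrap_tray: the scrap tray: the empty, undivided open grey plastic tray, fixed, standing on the bench against one of the board's two short sides (either one), 260 mm (its x) by 130 mm (its y) by 50 mm high, walls and floor 4 mm, so its rim is 10 mm below the board's top and 1 mm from the board's side; it may be offset up to 30 mm along that side; origin under its centre at bench level, axes parallel to the board's
- fittings_tray: the tray against the opposite side of the board: same grey plastic and same size but divided into eight compartments holding new pegs and end buttons; fixed, leave alone; origin under its centre, axes parallel to the board's
- block_mid (a point): offcut to sweep: pale maple block 50 x 28 x 16 mm, about 16 g, lying flat on the board, turned any way; this point is its centre, half-way up; x along its 50 mm
- stub_mid (a point): offcut to sweep: dark ebony stub 42 x 24 x 12 mm, about 13 g, lying flat on the board, turned any way; this point is its centre, half-way up; x along its 42 mm
- wedge_mid (a point): offcut to sweep: pale tapered wedge 48 mm long, 30 mm wide at one end and 14 mm at the other, 17 mm thick, about 12 g, lying flat on the board, turned any way; this point is its centre, half-way up; x along its length towards the narrow end
- round_mid (a point): offcut to sweep: dark ebony dowel end, a disc 32 mm across and 14 mm thick, about 12 g, lying flat on the board, turned any way; this point is its centre, half-way up
- plane_mid (a point): brass finger plane 60 mm long, 24 mm wide, about 34 mm high with its blade, loose, standing on the board's middle strip, long axis across the board's x; leave alone; this point is 13 mm above its sole; x along its length, z up
- clamp_mid (a point): wooden spool clamp, loose, standing upright on the board's middle strip: two discs 32 mm across on a screw with a brass wing nut, 49 mm high; easily knocked over, leave alone; this point is on its axis 25 mm above its foot, z up
- bridge_mid (a point): finished viola bridge of pale maple, 48 mm wide (its y), 39 mm high (its x), 8 mm thick, with two feet and cut-outs, loose, lying flat on the board's middle strip; good work, not scrap, leave alone; this point is its centre, z up
- glue_bottle: white glue bottle, 44 mm across and 125 mm high, upright on the bench beyond the board; leave alone; origin at the centre of its foot
- varnish_jar: amber varnish jar, 54 mm across and 70 mm high, upright on the bench beyond the board; leave alone; origin at the centre of its foot
- screwdriver: black-handled screwdriver 190 mm long lying on the bench on the robot side of the board; leave alone; origin under its middle, x along it towards the blade
- mallet: round-headed wooden mallet, 215 mm long, lying on the bench to the left of the board; leave alone; origin on the bench under its handle, x along it towards the head

How it is judged:
At the end, for the whole second after the job is handed in: the centres of all four offcuts lie inside the scrap tray's walls and below its rim, at rest (under 50 mm/s); finger plane, spool clamp and bridge within 15 mm of where they stood and not tipped by more than 0.3 rad; glue bottle, jar, screwdriver and mallet within 20 mm of where they stood (x of block_mid in the frame of scrap_tray between -0.126 and 0.126 m and y of block_mid in the frame of scrap_tray between -0.061 and 0.061 m and z of block_mid in the frame of scrap_tray between 0 and 0.05 m and linear speed of each of block, stub, wedge, round below 0.05 m/s and x of stub_mid in the frame of scrap_tray between -0.126 and 0.126 m and y of stub_mid in the frame of scrap_tray between -0.061 and 0.061 m and z of stub_mid in the frame of scrap_tray between 0 and 0.05 m and x of wedge_mid in the frame of scrap_tray between -0.126 and 0.126 m and y of wedge_mid in the frame of scrap_tray between -0.061 and 0.061 m and z of wedge_mid in the frame of scrap_tray between 0 and 0.05 m and x of round_mid in the frame of scrap_tray between -0.126 and 0.126 m and y of round_mid in the frame of scrap_tray between -0.061 and 0.061 m and z of round_mid in the frame of scrap_tray between 0 and 0.05 m and distance of each of plane_mid, clamp_mid, bridge_mid from where it was at the start of the episode below 0.015 m and angle between each of plane_mid, clamp_mid, bridge_mid's own z axis and vertical below 0.3 rad and distance of each of glue_bottle, varnish_jar, screwdriver, mallet from where it was at the start of the episode below 0.02 m); the robot touches nothing.
It fails at once if an offcut is lifted: its centre rises more than 22 mm above the board's top (height (world z) of any of block_mid, stub_mid, wedge_mid, round_mid above 0.082 m).
It fails at once if the finger plane, spool clamp or bridge is shoved more than 15 mm or tipped over (distance of any of plane_mid, clamp_mid, bridge_mid from where it was at the start of the episode above 0.015 m or angle between any of plane_mid, clamp_mid, bridge_mid's own z axis and vertical above 0.3 rad).
It fails at once if the glue bottle, varnish jar, screwdriver or mallet is shoved more than 20 mm (distance of any of glue_bottle, varnish_jar, screwdriver, mallet from where it was at the start of the episode above 0.02 m).
It also fails if it takes over 72 s, if anything falls off the work surface, if the arm or the gripper's body presses on something with over 40 N, if the wrist force passes 120 N, or if a joint passes its speed limit or range.

## Working session

There is one attempt and no reset: what is moved stays moved. The work goes in short steps, Python scripts to look and compute and a shell command to move; the robot and the scene stay as the last step left them, time stands still between calls to the robot, and variables do not carry over. Pictures are saved under pics/ and viewed, at most 10 in all, crops included, and the job is handed in when it is done.

```bash
mkdir -p pics
cat > h.py <<'E'
import numpy as np, cv2
from rig import env
def snap(n,f):
    c=env.get_calibration(n); im=env.read_camera(n); cv2.imwrite('pics/'+f,im[:,:,::-1]); return im,c
def px2w(c,u,v,z):
    K=np.array(c['mtx']);T=np.array(c['cam_to_world'])
    d=T[:3,:3]@np.linalg.solve(K,[u,v,1.]);o=T[:3,3]
    return o+d*(z-o[2])/d[2]
def w2px(c,p):
    K=np.array(c['mtx']);T=np.linalg.inv(np.array(c['cam_to_world']))
    q=K@(T[:3,:3]@np.array(p)+T[:3,3]);return q[:2]/q[2]
E
python3 - <<'E'
from h import *
im,c=snap('top','top0.png'); np.savez('top.npz',mtx=c['mtx'],cam_to_world=c['cam_to_world'])
print(c)
cv2.imwrite('pics/top0b.png',cv2.resize(im[:,:,::-1],(800,600),interpolation=cv2.INTER_CUBIC))
s=env.read_state();print(s['time_s'],s['eef_pos'],s['orientation'],s['opening'])
E
```

```text
{'mtx': array([[412.92985886,   0.        , 261.88127429],
       [  0.        , 412.92985886, 189.71377949],
       [  0.        ,   0.        ,   1.        ]]), 'cam_to_world': array([[-0.01375737, -0.99523826,  0.09649636,  0.45046028],
       [-0.99969795,  0.01565586,  0.01894473,  0.10587814],
       [-0.02036526, -0.09620658, -0.99515303,  1.23697204],
       [ 0.        ,  0.        ,  0.        ,  1.        ]])}
0.05 [ 0.22418614 -0.52893516  0.23045573] [ 9.79985718e-01  1.99065762e-01 -6.69962212e-05 -9.00789231e-04] 0.08527275982779775
```

View pics/top0b.png

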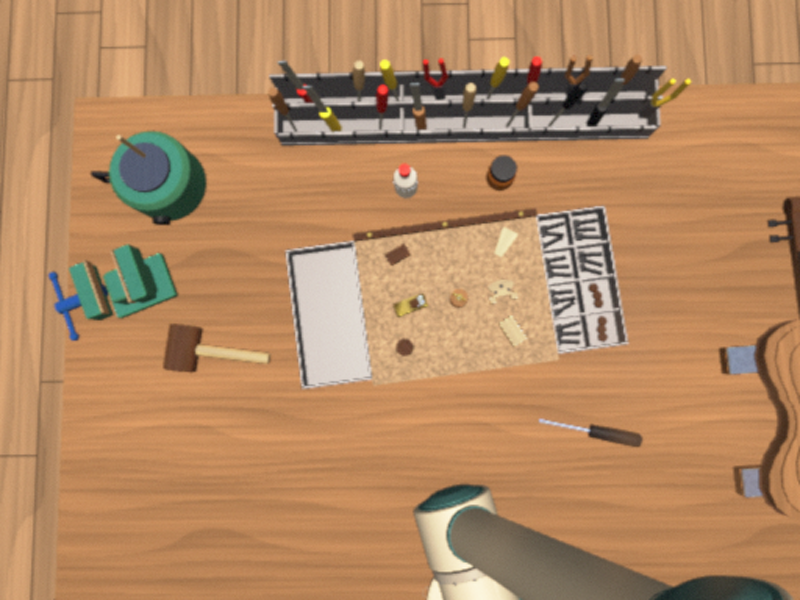

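The scrap tray is on the left (image about 330,315 in the 800 px view) and the fittings tray on the right. Far strip: stub (398,254) and wedge (505,240). Near strip: round (404,347) and block (513,331). In the middle: plane, clamp and bridge. I'll enlarge this area to measure it.

Run:
```python
import cv2
im=cv2.imread('pics/top0.png')
cv2.imwrite('pics/top0c.png',cv2.resize(im[125:255,180:405],None,fx=3.5,fy=3.5,interpolation=cv2.INTER_CUBIC))
```

```text
(no output)
```

View pics/top0c.png

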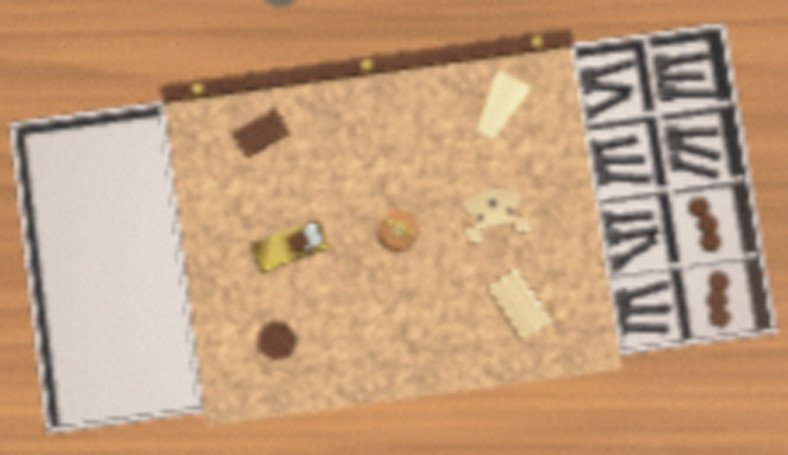

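```bash
cat > meas.py <<'E'
from h import *
c=dict(np.load('top.npz'))
def P(x,y,z): return px2w(c,180+(x+.5)/3.5-.5,125+(y+.5)/3.5-.5,z)
NL=P(205,424,.06);NR=P(620,368,.06);FL=P(163,88,.072);FR=P(572,32,.072)
print('corners',NL,NR,FL,FR)
print('lens',[np.linalg.norm((a-b)[:2]) for a,b in((NL,NR),(FL,FR),(NL,FL),(NR,FR))])
ctr=np.mean([NL,NR,FL,FR],0)[:2]
ey=(NL-NR+FL-FR)[:2];ey/=np.linalg.norm(ey);ex=np.array([ey[1],-ey[0]])
print('ctr',ctr,'yaw',np.degrees(np.arctan2(ex[1],ex[0])))
B=lambda p:np.array([(p[:2]-ctr)@ex,(p[:2]-ctr)@ey])*1e3
D={'tray':[(10,124,.05),(163,104,.05),(48,431,.05),(203,408,.05)],
'stub':[(232,131,.072),(275,109,.072),(290,131,.072),(247,156,.072)],
'wedge':[(498,70,.077),(530,87,.077),(497,138,.077),(478,131,.077)],
'block':[(489,282,.076),(516,268,.076),(552,320,.076),(527,339,.076)],
'round':[(277,341,.074),(257,341,.074),(297,341,.074)],
'plane':[(252,245,.08),(262,271,.075),(327,247,.07),(315,222,.08)],
'clamp':[(398,230,.1),(379,230,.09),(417,230,.09)],'bridge':[(463,210,.068),(487,190,.068),(528,208,.068),(528,230,.068),(473,240,.068)]}
for k,v in D.items():
    q=[P(*p) for p in v];print(k,'world',np.mean(q,0)[:2].round(4),'board',[B(p).round().tolist() for p in q],B(np.mean(q,0)).round(1))
E
python3 meas.py
```

```text
corners [0.40621322 0.19746954 0.06      ] [ 0.44667409 -0.13822191  0.06      ] [0.68002225 0.22873366 0.072     ] [ 0.72050587 -0.10645509  0.072     ]
lens [np.float64(0.3381210278283936), np.float64(0.33762467877489133), np.float64(0.27558815026986533), np.float64(0.27566823767213355)]
ctr [0.56335386 0.04538155] yaw 6.8797193580380664
tray world [0.5369 0.2792] board [[130.0, 300.0], [129.0, 172.0], [-127.0, 299.0], [-125.0, 171.0]] [  1.8 235.3]
stub world [0.6424 0.1489] board [[95.0, 117.0], [108.0, 79.0], [88.0, 70.0], [73.0, 107.0]] [90.9 93.3]
wedge world [ 0.659 -0.046] board [[114.0, -104.0], [97.0, -128.0], [59.0, -95.0], [67.0, -81.0]] [  84.  -102.2]
block world [ 0.5002 -0.0579] board [[-56.0, -72.0], [-47.0, -95.0], [-92.0, -117.0], [-105.0, -95.0]] [-75.  -94.9]
round world [0.4721 0.138 ] board [[-80.0, 103.0], [-77.0, 119.0], [-82.0, 87.0]] [-79.6 102.9]
plane world [0.548  0.1272] board [[-1.0, 112.0], [-22.0, 107.0], [-10.0, 53.0], [11.0, 60.0]] [-5.4 83.1]
clamp world [0.5582 0.0402] board [[-6.0, -4.0], [-3.0, 10.0], [-8.0, -20.0]] [-5.8 -4.5]
bridge world [ 0.5711 -0.0407] board [[5.0, -61.0], [19.0, -82.0], [-0.0, -113.0], [-18.0, -110.0], [-20.0, -65.0]] [ -2.6 -86.4]
```

```bash
cat > go.py <<'E'
import sys
from h import *
ctr=np.array([.56335,.04538]);a=np.radians(6.88);ex=np.array([np.cos(a),np.sin(a)]);ey=np.array([-ex[1],ex[0]])
def W(X,Y): return ctr+ex*X/1e3+ey*Y/1e3
if __name__=='__main__':
    s=env.read_state();p=np.array(s['eef_pos'])
    from scipy.spatial.transform import Rotation as R
    M=R.from_quat(s['orientation']).as_matrix();d=p[:2]-ctr
    print('t',s['time_s'],'board',(d@ex*1e3).round(1),(d@ey*1e3).round(1),'z',p[2].round(4),'yaw err',(96.88-np.degrees(np.arctan2(M[1,0],M[0,0]))).round(2),'F',np.round(s['force'],1),'op',round(s['opening'],4))
    for t in sys.argv[1:]:
        X,Y,z=map(float,t.split(','));q=np.r_[W(X,Y),z/1e3];print(t,q.round(4),'dp frac',((q-p)/.15).round(3));p=q
E
python3 go.py -80,58,231 -80,58,63 -80,195,63 -80,195,130 -75,-152,130 -75,-152,63 -75,195,63
```

```text
t 0.05 board -405.5 -529.6 z 0.2305 yaw err 73.92 F [ 0.4 -0.3  0.8] op 0.0853
-80,58,231 [0.477  0.0934 0.231 ] dp frac [1.685e+00 4.149e+00 4.000e-03]
-80,58,63 [0.477  0.0934 0.063 ] dp frac [ 0.    0.   -1.12]
-80,195,63 [0.4606 0.2294 0.063 ] dp frac [-0.109  0.907  0.   ]
-80,195,130 [0.4606 0.2294 0.13  ] dp frac [0.    0.    0.447]
-75,-152,130 [ 0.5071 -0.1145  0.13  ] dp frac [ 0.31  -2.293  0.   ]
-75,-152,63 [ 0.5071 -0.1145  0.063 ] dp frac [ 0.     0.    -0.447]
-75,195,63 [0.4655 0.23   0.063 ] dp frac [-0.277  2.297  0.   ]
```

```bash
python3 -m creep '[{"dp":[0.105,0.259,0],"angular":[0,0,0.103]},{"dp":[0.105,0.259,0],"angular":[0,0,0.103]},{"dp":[0.105,0.259,0],"angular":[0,0,0.103]},{"dp":[0.105,0.259,0],"angular":[0,0,0.103]},{"dp":[0.105,0.259,0],"angular":[0,0,0.103]},{"dp":[0.105,0.259,0],"angular":[0,0,0.103]},{"dp":[0.105,0.259,0],"angular":[0,0,0.103]},{"dp":[0.105,0.259,0],"angular":[0,0,0.1]}]' -0.72 20; python3 go.py -80,58,231
```

```text
time_s: 1.05
eef_pos: [0.3504, -0.2171, 0.2309]
orientation: [0.662, 0.75, 0.0, -0.0]
force: [0.3, -0.3, 0.4]
opening: 0.0121
grasp_force: 0.0
t 1.05 board -242.9 -235.1 z 0.2309 yaw err -0.25 F [ 0.3 -0.3  0.4] op 0.0121
-80,58,231 [0.477  0.0934 0.231 ] dp frac [0.844 2.07  0.   ]
```

```bash
python3 -m creep '[{"dp":[0.105,0.259,0],"angular":[0,0,0]},{"dp":[0.105,0.259,0],"angular":[0,0,0]},{"dp":[0.105,0.259,0],"angular":[0,0,0]},{"dp":[0.105,0.259,0],"angular":[0,0,0]},{"dp":[0.105,0.259,0],"angular":[0,0,0]},{"dp":[0.105,0.259,0],"angular":[0,0,0]},{"dp":[0.105,0.259,0],"angular":[0,0,0]},{"dp":[0.105,0.259,0],"angular":[0,0,0]},{"dp":[0,0,-0.25],"angular":[0,0,0]},{"dp":[0,0,-0.25],"angular":[0,0,0]}]'; python3 go.py -80,58,63
python3 - <<'E'
from h import *
im,c=snap('wrist','w0.png')
E
```

```text
time_s: 2.3
eef_pos: [0.4764, 0.0929, 0.1552]
orientation: [0.663, 0.749, 0.0, 0.0]
force: [-0.1, 0.7, 0.2]
opening: 0.0119
grasp_force: 0.0
t 2.3 board -80.7 57.6 z 0.1552 yaw err -0.06 F [-0.1  0.7  0.2] op 0.0119
-80,58,63 [0.477  0.0934 0.063 ] dp frac [ 0.004  0.003 -0.615]
```

View pics/w0.png

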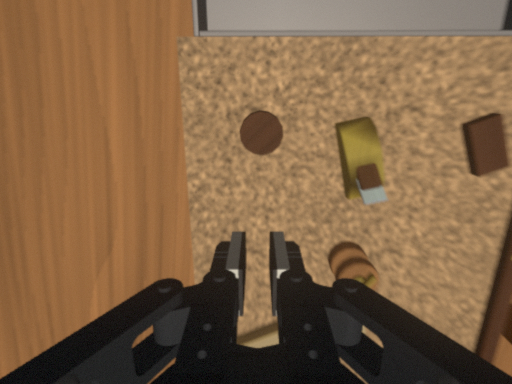

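The wrist view shows the round (261,132) straight ahead of the fingers (centre 258), with the plane, clamp and stub well to the right and the tray wall at the top. The alignment is good, so I'm going down.

```bash
python3 -m creep '[{"dp":[0,0,-0.16],"angular":[0,0,0]},{"dp":[0,0,-0.16],"angular":[0,0,0]},{"dp":[0,0,-0.16],"angular":[0,0,0]},{"dp":[0,0,-0.125],"angular":[0,0,0]},{"dp":[0,0,0],"angular":[0,0,0]}]'; python3 go.py -80,195,63
```

```text
time_s: 2.98
eef_pos: [0.4751, 0.0919, 0.0647]
orientation: [0.664, 0.748, -0.001, -0.001]
force: [0.4, -0.1, 1.2]
opening: 0.0121
grasp_force: 0.0
t 2.975 board -82.0 56.8 z 0.0647 yaw err 0.04 F [ 0.4 -0.1  1.2] op 0.0121
-80,195,63 [0.4606 0.2294 0.063 ] dp frac [-0.097  0.916 -0.011]
```

```bash
python3 -m creep '[{"dp":[-0.01,0.09,-0.003],"angular":[0,0,0]},{"dp":[-0.01,0.09,0],"angular":[0,0,0]},{"dp":[-0.01,0.09,0],"angular":[0,0,0]},{"dp":[-0.01,0.09,0],"angular":[0,0,0]},{"dp":[-0.01,0.09,0],"angular":[0,0,0]},{"dp":[-0.01,0.09,0],"angular":[0,0,0]},{"dp":[-0.01,0.09,0],"angular":[0,0,0]},{"dp":[-0.01,0.09,0],"angular":[0,0,0]},{"dp":[-0.01,0.09,0],"angular":[0,0,0]},{"dp":[-0.01,0.09,0],"angular":[0,0,0]}]'; python3 go.py -80,195,120 -75,-152,130 -75,-152,63
```

```text
time_s: 4.22
eef_pos: [0.4612, 0.228, 0.0651]
orientation: [0.664, 0.748, 0.0, 0.0]
force: [0.2, 0.4, 0.2]
opening: 0.012
grasp_force: 0.0
t 4.225 board -79.5 193.6 z 0.0651 yaw err 0.03 F [0.2 0.4 0.2] op 0.012
-80,195,120 [0.4606 0.2294 0.12  ] dp frac [-0.005  0.009  0.366]
-75,-152,130 [ 0.5071 -0.1145  0.13  ] dp frac [ 0.31  -2.293  0.067]
-75,-152,63 [ 0.5071 -0.1145  0.063 ] dp frac [ 0.     0.    -0.447]
```

```bash
python3 -m creep '[{"dp":[0,0,0.235],"angular":[0,0,0]},{"dp":[0,0,0.235],"angular":[0,0,0]},{"dp":[0.044,-0.327,0],"angular":[0,0,0]},{"dp":[0.044,-0.327,0],"angular":[0,0,0]},{"dp":[0.044,-0.327,0],"angular":[0,0,0]},{"dp":[0.044,-0.327,0],"angular":[0,0,0]},{"dp":[0.044,-0.327,0],"angular":[0,0,0]},{"dp":[0.044,-0.327,0],"angular":[0,0,0]},{"dp":[0.044,-0.327,0],"angular":[0,0,0]},{"dp":[0,0,0],"angular":[0,0,0]}]'; python3 go.py -75,-152,63
python3 - <<'E'
from h import *
im,c=snap('wrist','w1.png')
E
```

```text
time_s: 5.48
eef_pos: [0.5086, -0.1193, 0.1356]
orientation: [0.665, 0.747, -0.0, 0.001]
force: [-1.0, -0.1, 0.2]
opening: 0.0118
grasp_force: 0.0
t 5.475 board -74.1 -156.9 z 0.1356 yaw err 0.28 F [-1.  -0.1  0.2] op 0.0118
-75,-152,63 [ 0.5071 -0.1145  0.063 ] dp frac [-0.01   0.032 -0.484]
```

View pics/w1.png

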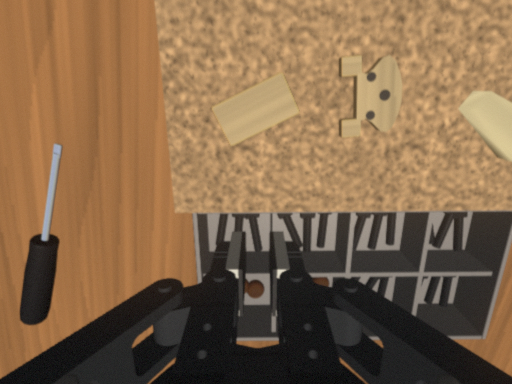

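Run:
```python
from h import *; from go import W
c=env.get_calibration('wrist')
for P in [(-75,-152,.06),(-75,-163,.06),(-75,-170,.06),(-75,-95,.076),(0,-86,.068)]: print(P,w2px(c,[*W(P[0],P[1]),P[2]]).round())
for u,v in [(233,145),(213,108),(284,73),(299,110)]:
    p=px2w(c,u,v,.076); d=p[:2]-W(0,0); a=np.radians(6.88); print((d@[np.cos(a),np.sin(a)]*1e3).round(),(d@[-np.sin(a),np.cos(a)]*1e3).round())
```

```text
(-75, -152, 0.06) [256. 194.]
(-75, -163, 0.06) [256. 208.]
(-75, -170, 0.06) [256. 217.]
(-75, -95, 0.076) [255. 118.]
(0, -86, 0.068) [370. 102.]
-90.0 -112.0
-101.0 -89.0
-57.0 -68.0
-47.0 -90.0
```

```bash
python3 -m creep '[{"dp":[-0.018,0.098,-0.1],"angular":[0,0,0]},{"dp":[0,0,-0.16],"angular":[0,0,0]},{"dp":[0,0,-0.16],"angular":[0,0,0]},{"dp":[0,0,-0.06],"angular":[0,0,0]},{"dp":[0,0,0],"angular":[0,0,0]}]'; python3 go.py -76,195,64
```

```text
time_s: 6.15
eef_pos: [0.5045, -0.1005, 0.0634]
orientation: [0.663, 0.748, -0.0, -0.001]
force: [0.4, 0.0, 0.1]
opening: 0.0117
grasp_force: 0.0
t 6.15 board -75.9 -137.8 z 0.0634 yaw err -0.03 F [0.4 0.  0.1] op 0.0117
-76,195,64 [0.4645 0.2299 0.064 ] dp frac [-0.267  2.203  0.004]
```

```bash
python3 -m creep '[{"dp":[-0.012,0.1,0],"angular":[0,0,0]},{"dp":[-0.012,0.1,0],"angular":[0,0,0]},{"dp":[-0.012,0.1,0],"angular":[0,0,0]},{"dp":[-0.012,0.1,0],"angular":[0,0,0]},{"dp":[-0.012,0.1,0],"angular":[0,0,0]},{"dp":[-0.012,0.1,0],"angular":[0,0,0]},{"dp":[-0.012,0.1,0],"angular":[0,0,0]},{"dp":[-0.012,0.1,0],"angular":[0,0,0]},{"dp":[-0.012,0.1,0],"angular":[0,0,0]},{"dp":[-0.012,0.1,0],"angular":[0,0,0]}]'; python3 go.py -76,195,64
python3 - <<'E'
from h import *
im,c=snap('wrist','w2.png')
E
```

```text
time_s: 7.4
eef_pos: [0.4867, 0.0495, 0.0636]
orientation: [0.664, 0.748, 0.0, -0.0]
force: [-0.2, -0.3, 0.0]
opening: 0.0115
grasp_force: 0.1
t 7.4 board -75.6 13.3 z 0.0636 yaw err 0.03 F [-0.2 -0.3  0. ] op 0.0115
-76,195,64 [0.4645 0.2299 0.064 ] dp frac [-0.148  1.202  0.003]
```

View pics/w2.png

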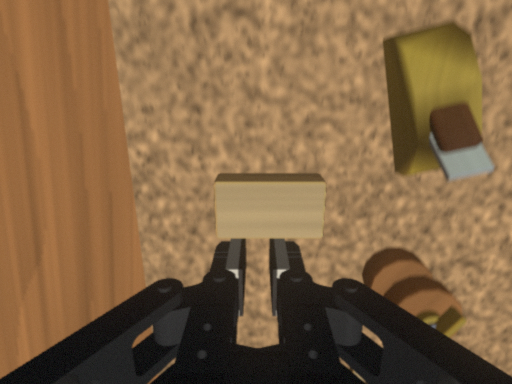

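The block (270,210) lies flush and long side on against both fingers, well clear of the plane and clamp. I'll keep pushing.

```bash
python3 -m creep '[{"dp":[-0.013,0.11,0],"angular":[0,0,0]},{"dp":[-0.013,0.11,0],"angular":[0,0,0]},{"dp":[-0.013,0.11,0],"angular":[0,0,0]},{"dp":[-0.013,0.11,0],"angular":[0,0,0]},{"dp":[-0.013,0.11,0],"angular":[0,0,0]},{"dp":[-0.013,0.11,0],"angular":[0,0,0]},{"dp":[-0.013,0.11,0],"angular":[0,0,0]},{"dp":[-0.013,0.11,0],"angular":[0,0,0]},{"dp":[-0.013,0.11,0],"angular":[0,0,0]},{"dp":[-0.013,0.11,0],"angular":[0,0,0]}]'; python3 go.py -76,195,64 -76,195,190 91,42,190 91,42,64 91,195,64
```

```text
time_s: 8.7
eef_pos: [0.4672, 0.2146, 0.0636]
orientation: [0.664, 0.748, 0.0, 0.0]
force: [1.2, 0.5, 1.1]
opening: 0.0118
grasp_force: 0.0
t 8.7 board -75.2 179.5 z 0.0636 yaw err 0.03 F [1.2 0.5 1.1] op 0.0118
-76,195,64 [0.4645 0.2299 0.064 ] dp frac [-0.018  0.102  0.003]
-76,195,190 [0.4645 0.2299 0.19  ] dp frac [0.   0.   0.84]
91,42,190 [0.6487 0.098  0.19  ] dp frac [ 1.228 -0.879  0.   ]
91,42,64 [0.6487 0.098  0.064 ] dp frac [ 0.    0.   -0.84]
91,195,64 [0.6303 0.2499 0.064 ] dp frac [-0.122  1.013  0.   ]
```

```bash
python3 -m creep '[{"dp":[-0.013,0.11,0],"angular":[0,0,0]},{"dp":[0,0,0.28],"angular":[0,0,0]},{"dp":[0,0,0.28],"angular":[0,0,0]},{"dp":[0,0,0.28],"angular":[0,0,0]},{"dp":[0.246,-0.176,0],"angular":[0,0,0]},{"dp":[0.246,-0.176,0],"angular":[0,0,0]},{"dp":[0.246,-0.176,0],"angular":[0,0,0]},{"dp":[0.246,-0.176,0],"angular":[0,0,0]},{"dp":[0.246,-0.176,0],"angular":[0,0,0]},{"dp":[0,0,0],"angular":[0,0,0]}]'; python3 go.py 91,42,64
python3 - <<'E'
from h import *
im,c=snap('wrist','w3.png')
from go import W
for P in [(91,42,.06),(91,93,.072),(0,172,.05)]: print(P,w2px(c,[*W(P[0],P[1]),P[2]]).round())
E
```

```text
time_s: 9.95
eef_pos: [0.6525, 0.0962, 0.1887]
orientation: [0.665, 0.747, -0.0, 0.001]
force: [-0.9, 0.6, -0.8]
opening: 0.0119
grasp_force: 0.0
t 9.95 board 94.6 39.8 z 0.1887 yaw err 0.2 F [-0.9  0.6 -0.8] op 0.0119
91,42,64 [0.6487 0.098  0.064 ] dp frac [-0.025  0.012 -0.831]
(91, 42, 0.06) [252. 176.]
(91, 93, 0.072) [252. 119.]
(0, 172, 0.05) [138.  18.]
```

View pics/w3.png

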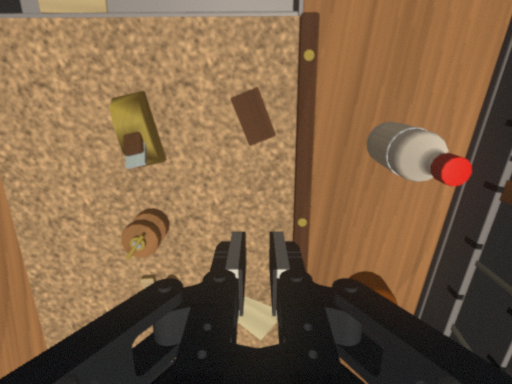

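The stub (252,116) matches the estimate. The block can be seen lying in the tray at top left (70,5), and the glue bottle is well to the right.

```bash
python3 -m creep '[{"dp":[-0.025,0.012,-0.2],"angular":[0,0,0]},{"dp":[0,0,-0.2],"angular":[0,0,0]},{"dp":[0,0,-0.2],"angular":[0,0,0]},{"dp":[0,0,-0.16],"angular":[0,0,0]},{"dp":[0,0,-0.07],"angular":[0,0,0]},{"dp":[0,0,0],"angular":[0,0,0]}]'; python3 go.py 91,195,64
```

```text
time_s: 10.75
eef_pos: [0.6453, 0.1005, 0.0649]
orientation: [0.663, 0.748, -0.0, -0.001]
force: [0.9, -0.0, 0.2]
opening: 0.0122
grasp_force: 0.0
t 10.75 board 88.0 44.9 z 0.0649 yaw err -0.01 F [ 0.9 -0.   0.2] op 0.0122
91,195,64 [0.6303 0.2499 0.064 ] dp frac [-0.1    0.996 -0.006]
```

```bash
python3 -m creep '[{"dp":[0,0.1,-0.006],"angular":[0,0,0]},{"dp":[-0.012,0.1,0],"angular":[0,0,0]},{"dp":[-0.012,0.1,0],"angular":[0,0,0]},{"dp":[-0.012,0.1,0],"angular":[0,0,0]},{"dp":[-0.012,0.1,0],"angular":[0,0,0]},{"dp":[-0.012,0.1,0],"angular":[0,0,0]},{"dp":[-0.012,0.1,0],"angular":[0,0,0]},{"dp":[-0.012,0.1,0],"angular":[0,0,0]},{"dp":[-0.012,0.1,0],"angular":[0,0,0]},{"dp":[-0.012,0.1,0],"angular":[0,0,0]}]'; python3 go.py 91,198,64 91,198,170 86,-152,170
python3 - <<'E'
from h import *
im,c=snap('wrist','w4.png')
E
```

```text
time_s: 12.0
eef_pos: [0.6298, 0.2508, 0.0642]
orientation: [0.664, 0.748, 0.0, -0.0]
force: [0.1, 0.0, 0.1]
opening: 0.0122
grasp_force: 0.0
t 12.0 board 90.6 196.0 z 0.0642 yaw err 0.03 F [0.1 0.  0.1] op 0.0122
91,198,64 [0.63   0.2529 0.064 ] dp frac [ 0.001  0.014 -0.001]
91,198,170 [0.63   0.2529 0.17  ] dp frac [0.    0.    0.707]
86,-152,170 [ 0.6669 -0.0952  0.17  ] dp frac [ 0.246 -2.321  0.   ]
```

View pics/w4.png

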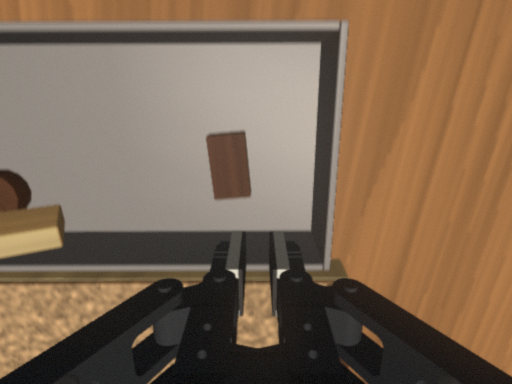

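The stub (230,165), round (10,190) and block (30,230) are all in the tray. Next is the wedge.

```bash
python3 -m creep '[{"dp":[0,0,0.24],"angular":[0,0,0]},{"dp":[0,0,0.24],"angular":[0,0,0]},{"dp":[0,0,0.24],"angular":[0,0,0]},{"dp":[0.035,-0.327,0],"angular":[0,0,0]},{"dp":[0.035,-0.327,0],"angular":[0,0,0]},{"dp":[0.035,-0.327,0],"angular":[0,0,0]},{"dp":[0.035,-0.327,0],"angular":[0,0,0]},{"dp":[0.035,-0.327,0],"angular":[0,0,0]},{"dp":[0.035,-0.327,0],"angular":[0,0,0]},{"dp":[0.035,-0.327,0],"angular":[0,0,0]}]'; python3 -m creep '[{"dp":[0,0,0],"angular":[0,0,0]}]' >/dev/null; python3 go.py 86,-152,64
python3 - <<'E'
from h import *
im,c=snap('wrist','w5.png')
from go import W
for P in [(86,-152,.06),(84,-102,.077),(86,-170,.06)]: print(P,w2px(c,[*W(P[0],P[1]),P[2]]).round())
E
```

```text
time_s: 13.3
eef_pos: [0.6667, -0.0951, 0.1723]
orientation: [0.664, 0.748, 0.0, 0.0]
force: [0.7, -0.0, -0.3]
opening: 0.0119
grasp_force: 0.0
t 13.425 board 85.7 -154.4 z 0.172 yaw err 0.29 F [0.7 0.4 0.3] op 0.0119
86,-152,64 [ 0.6669 -0.0952  0.064 ] dp frac [-0.     0.016 -0.72 ]
(86, -152, 0.06) [257. 181.]
(84, -102, 0.077) [253. 123.]
(86, -170, 0.06) [257. 200.]
```

View pics/w5.png

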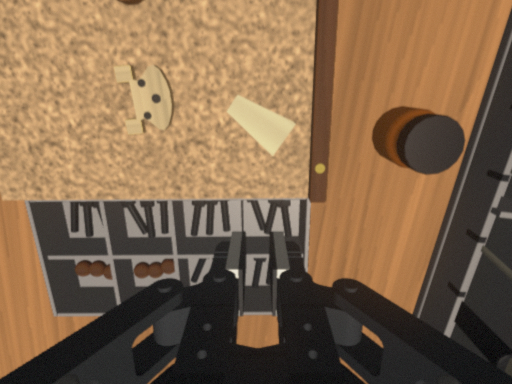

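The wedge (261,124) has its wide-end corner at (275,154), nearest the fingers. The board edge is at row 200 and the jar (432,144) is well clear. I'll shift 2–3 mm toward +x and go down.

```bash
python3 -m creep '[{"dp":[0.012,0.035,-0.18],"angular":[0,0,0]},{"dp":[0,0,-0.2],"angular":[0,0,0]},{"dp":[0,0,-0.2],"angular":[0,0,0]},{"dp":[0,0,-0.12],"angular":[0,0,0]},{"dp":[0,0,-0.02],"angular":[0,0,0]},{"dp":[0,0,0],"angular":[0,0,0]}]'; python3 go.py 88,198,64
```

```text
time_s: 14.22
eef_pos: [0.6691, -0.088, 0.065]
orientation: [0.663, 0.748, 0.0, 0.001]
force: [-0.3, -0.1, -0.8]
opening: 0.0117
grasp_force: 0.0
t 14.225 board 89.1 -145.1 z 0.065 yaw err 0.0 F [-0.3 -0.1 -0.8] op 0.0117
88,198,64 [0.627  0.2525 0.064 ] dp frac [-0.281  2.27  -0.006]
```

```bash
python3 -m creep '[{"dp":[-0.012,0.1,-0.004],"angular":[0,0,0]},{"dp":[-0.012,0.1,0],"angular":[0,0,0]},{"dp":[-0.012,0.1,0],"angular":[0,0,0]},{"dp":[-0.012,0.1,0],"angular":[0,0,0]},{"dp":[-0.012,0.1,0],"angular":[0,0,0]},{"dp":[-0.012,0.1,0],"angular":[0,0,0]},{"dp":[-0.012,0.1,0],"angular":[0,0,0]},{"dp":[-0.012,0.1,0],"angular":[0,0,0]},{"dp":[-0.012,0.1,0],"angular":[0,0,0]},{"dp":[-0.012,0.1,0],"angular":[0,0,0]}]'; python3 go.py 88,198,64
python3 - <<'E'
from h import *
im,c=snap('wrist','w6.png')
E
```

```text
time_s: 15.48
eef_pos: [0.6504, 0.0627, 0.0636]
orientation: [0.664, 0.748, 0.0, 0.0]
force: [-0.2, 1.0, -0.2]
opening: 0.0123
grasp_force: 0.0
t 15.475 board 88.5 6.8 z 0.0636 yaw err 0.03 F [-0.2  1.  -0.2] op 0.0123
88,198,64 [0.627  0.2525 0.064 ] dp frac [-0.156  1.265  0.003]
```

View pics/w6.png

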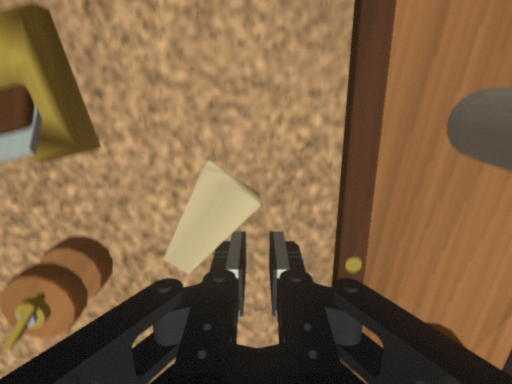

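The wedge has swung round: its wide end is at (235,182), its narrow end at (180,265), and it is slipping past the left finger. I'll measure it, back off and get behind it again.

Run:
```python
from h import *; from go import W,ex,ey
c=env.get_calibration('wrist')
for u,v in [(210,162),(260,200),(190,272),(166,260),(100,148)]:
    d=px2w(c,u,v,.077)[:2]-W(0,0); print(u,v,(d@ex*1e3).round(),(d@ey*1e3).round())
for P in [(88.5-20,18,.064),(88.5+20,18,.064),(88.5,18,.064),(88.5,7,.064)]: print(P,w2px(c,[*W(P[0],P[1]),P[2]]).round())
```

```text
210 162 69.0 57.0
260 200 90.0 40.0
190 272 57.0 3.0
166 260 46.0 10.0
100 148 23.0 63.0
(68.5, 18, 0.064) [216. 232.]
(108.5, 18, 0.064) [296. 232.]
(88.5, 18, 0.064) [256. 232.]
(88.5, 7, 0.064) [256. 251.]
```

```bash
cat > seg.py <<'E'
from h import *; from go import W,ex,ey
def seg(im,c,lo=(20,25,175),hi=(34,110,255),z=.077):
    m=cv2.inRange(cv2.cvtColor(im,cv2.COLOR_RGB2HSV),lo,hi); m=cv2.morphologyEx(m,cv2.MORPH_OPEN,np.ones((5,5)))
    n,l,st,ce=cv2.connectedComponentsWithStats(m)
    for i in range(1,n):
        if st[i,4]<400: continue
        cnt=cv2.findContours((l==i).astype('uint8'),0,2)[0][0]
        ap=cv2.approxPolyDP(cnt,8,True)[:,0]
        Q=[px2w(c,*p,z)[:2]-W(0,0) for p in np.vstack([ce[i],ap])]
        print(st[i,4],'px',ce[i].round(),'board mm',[(round(q@ex*1e3),round(q@ey*1e3)) for q in Q])
if __name__=='__main__':
    import sys
    c=env.get_calibration('wrist'); seg(env.read_camera('wrist'),c)
E
python3 - <<'E'
from seg import *
im=cv2.imread('pics/w6.png')[:,:,::-1].copy();print(cv2.cvtColor(im,cv2.COLOR_RGB2HSV)[[200,220,240,217,100,60,330],[215,212,195,230,200,50,260]])
seg(im,env.get_calibration('wrist'))
E
python3 -m creep '[{"dp":[0.014,-0.116,0],"angular":[0,0,0]},{"dp":[0.014,-0.116,0],"angular":[0,0,0]},{"dp":[-0.05,-0.006,0],"angular":[0,0,0]},{"dp":[-0.05,-0.006,0],"angular":[0,0,0]},{"dp":[-0.05,-0.006,0],"angular":[0,0,0]},{"dp":[0,0,0],"angular":[0,0,0]}]'; python3 go.py 66,198,64; python3 seg.py
```

```text
[[ 22  80 192]
 [ 22  78 193]
 [ 22  79 193]
 [ 22  78 202]
 [ 16 113 194]
 [ 19 162  85]
 [ 16 109 175]]
5144 px [209. 217.] board mm [(67, 31), (69, 57), (46, 12), (55, 3), (90, 37)]
time_s: 16.27
eef_pos: [0.6312, 0.0244, 0.0637]
orientation: [0.664, 0.748, -0.0, -0.0]
force: [-0.8, 0.0, 0.4]
opening: 0.0119
grasp_force: 0.0
t 16.275 board 64.8 -28.9 z 0.0637 yaw err 0.02 F [-0.8  0.   0.4] op 0.0119
66,198,64 [0.6052 0.2499 0.064 ] dp frac [-0.173  1.503  0.002]
6042 px [258. 136.] board mm [(66, 30), (66, 53), (46, 11), (55, 3), (88, 37)]
```

```bash
python3 -m creep '[{"dp":[-0.011,0.09,0],"angular":[0,0,0]},{"dp":[-0.011,0.09,0],"angular":[0,0,0]},{"dp":[-0.011,0.09,0],"angular":[0,0,0]},{"dp":[0,0,0],"angular":[0,0,0]}]' | head -2; python3 go.py 66,198,64; python3 seg.py
```

```text
time_s: 16.82
eef_pos: [0.627, 0.0664, 0.0636]
t 16.825 board 65.7 13.2 z 0.0636 yaw err -0.09 F [ 0.6 -0.5 -0.1] op 0.0123
66,198,64 [0.6052 0.2499 0.064 ] dp frac [-0.145  1.223  0.003]
5770 px [266. 183.] board mm [(70, 52), (74, 76), (49, 42), (47, 35), (55, 27), (94, 54)]
```

```bash
python3 -m creep '[{"dp":[-0.002,0.09,0],"angular":[0,0,0]},{"dp":[-0.002,0.09,0],"angular":[0,0,0]},{"dp":[-0.011,0.09,0],"angular":[0,0,0]},{"dp":[0,0,0],"angular":[0,0,0]}]' | head -2; python3 go.py 70,198,64; python3 seg.py
```

```text
time_s: 17.38
eef_pos: [0.6247, 0.1065, 0.0636]
t 17.375 board 68.2 53.4 z 0.0636 yaw err -0.07 F [-0.3  0.1 -0. ] op 0.0117
70,198,64 [0.6091 0.2503 0.064 ] dp frac [-0.104  0.959  0.003]
5991 px [288. 207.] board mm [(83, 81), (101, 96), (96, 100), (58, 86), (58, 67), (106, 67)]
```

```bash
python3 -m creep '[{"dp":[0.008,-0.066,0],"angular":[0,0,0]},{"dp":[0.046,0.006,0],"angular":[0,0,0]},{"dp":[0.046,0.006,0],"angular":[0,0,0]},{"dp":[-0.008,0.066,0],"angular":[0,0,0]},{"dp":[-0.011,0.09,0],"angular":[0,0,0]},{"dp":[-0.011,0.09,0],"angular":[0,0,0]},{"dp":[-0.011,0.09,0],"angular":[0,0,0]},{"dp":[0,0,0],"angular":[0,0,0]}]' | head -2; python3 go.py 82,198,64; python3 seg.py
```

```text
time_s: 18.42
eef_pos: [0.6334, 0.1491, 0.0637]
t 18.425 board 82.0 94.6 z 0.0637 yaw err -0.09 F [-0.8  0.   0.2] op 0.0117
82,198,64 [0.621  0.2518 0.064 ] dp frac [-0.082  0.685  0.002]
5841 px [256. 208.] board mm [(82, 121), (99, 140), (58, 127), (58, 108), (105, 108)]
```

The wedge is flush and centred on the fingers, so I'll push it off the board.

```bash
python3 -m creep '[{"dp":[-0.011,0.09,0],"angular":[0,0,0]},{"dp":[-0.011,0.09,0],"angular":[0,0,0]},{"dp":[-0.011,0.09,0],"angular":[0,0,0]},{"dp":[-0.011,0.09,0],"angular":[0,0,0]},{"dp":[-0.011,0.09,0],"angular":[0,0,0]},{"dp":[-0.011,0.09,0],"angular":[0,0,0]},{"dp":[-0.011,0.09,0],"angular":[0,0,0]},{"dp":[-0.005,0.05,0],"angular":[0,0,0]},{"dp":[0,0,0.2],"angular":[0,0,0]},{"dp":[0,0,0.25],"angular":[0,0,0]}]' | head -2;  python3 -m creep '[{"dp":[0,-0.3,0.3],"angular":[0,0,0]},{"dp":[-0.1,-0.3,0.3],"angular":[0,0,0]},{"dp":[-0.2,-0.3,0.1],"angular":[0,0,0]},{"dp":[-0.3,-0.3,0],"angular":[0,0,0]},{"dp":[-0.3,-0.3,0],"angular":[0,0,0]},{"dp":[-0.3,-0.3,0],"angular":[0,0,0]},{"dp":[0,-0.3,0],"angular":[0,0,0]},{"dp":[0,0,0],"angular":[0,0,0]}]'|head -3
python3 - <<'E'
from h import *
im,c=snap('top','top1.png'); s,c2=snap('side','side1.png')
a=cv2.resize(im[125:255,180:405],None,fx=3.5,fy=3.5,interpolation=cv2.INTER_CUBIC)[:,:787]
from go import W
p=w2px(c2,[*W(0,200),.06]).round().astype(int);print(p)
x,y=np.clip(p-[110,70],0,[512-220,384-140]); b=s[y:y+140,x:x+220]
b=cv2.resize(b,None,fx=1,fy=1)
cv2.imwrite('pics/fin.png',np.vstack([a,np.pad(b,((0,0),(0,787-220),(0,0)))])[:600,:,::-1])
E
```

```text
time_s: 19.73
eef_pos: [0.6208, 0.2495, 0.1307]
time_s: 20.72
eef_pos: [0.4444, -0.0629, 0.2339]
orientation: [0.665, 0.747, -0.0, 0.001]
[222 174]
```

View pics/fin.png

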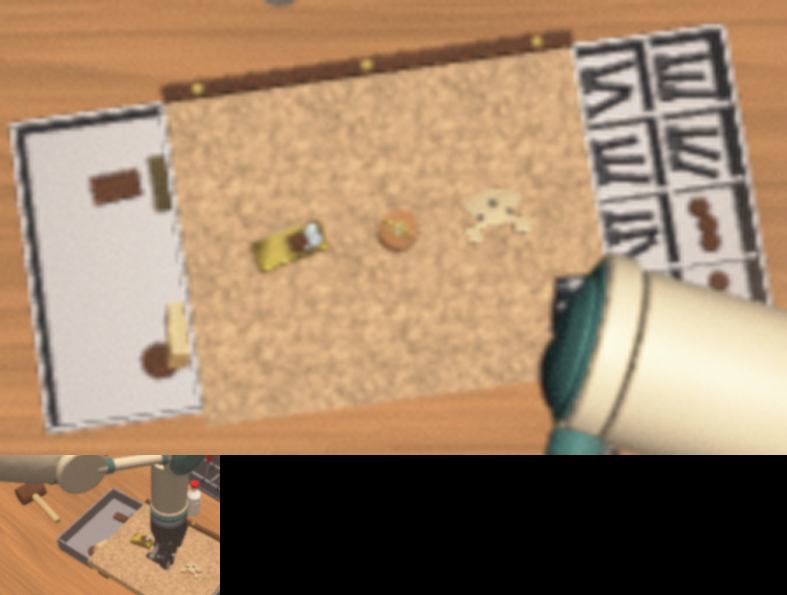

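Run:
```python
from h import *; from go import W,ex,ey
c=dict(np.load('top.npz'))
for n,x,y in [('block',168,304),('block',180,302),('block',169,366),('block',187,362),('wedge',149,157),('wedge',165,155),('wedge',171,210),('rimIn',180,240)]:
    for z in (.03,.05):
        d=px2w(c,180+(x+.5)/3.5-.5,125+(y+.5)/3.5-.5,z)[:2]-W(0,0); print(n,z,(d@ex*1e3).round(),(d@ey*1e3).round(),end=' | ')
    print()
a=cv2.imread('pics/top1.png').astype(int)
import time
b=env.read_camera('top')[:,:,::-1].astype(int); print('change',abs(a-b)[150:260,180:235].max(), np.abs(env.read_state()['qd']).max())
```

```text
block 0.03 -36.0 190.0 | block 0.05 -37.0 188.0 | 
block 0.03 -36.0 180.0 | block 0.05 -37.0 178.0 | 
block 0.03 -87.0 196.0 | block 0.05 -87.0 194.0 | 
block 0.03 -86.0 181.0 | block 0.05 -86.0 179.0 | 
wedge 0.03 90.0 191.0 | wedge 0.05 86.0 189.0 | 
wedge 0.03 89.0 177.0 | wedge 0.05 86.0 175.0 | 
wedge 0.03 42.0 178.0 | wedge 0.05 40.0 176.0 | 
rimIn 0.03 16.0 174.0 | rimIn 0.05 14.0 172.0 | 
change 10 0.018557159251047492
```

```bash
python3 -c "
from rig import env
print(env.job_done())"
```

```text
the job is handed in; nothing more can be done
None
```

I swept all four offcuts into the scrap tray and handed the job in after about 21 s of robot time; the last top picture shows them at rest inside the tray and the plane, spool clamp and bridge where they stood, but no verdict came back.

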